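Put the dominoes away under the nook shelf

ROBOT

A 7-joint arm with a two-finger parallel gripper is mounted at the origin on the work surface. World frame = base frame: x ahead of the robot, y to its left, z up, the work surface at z = 0. Lengths are in mm, angles in rad, forces in N, time in s.
With the tool pointing down it reaches from about 400 to 900 mm from the base axis. Payload 5.6 kg.
Tool frame: the origin (TCP) lies midway between the tips of the shut fingers; the grasp point (between the pads) lies 19 mm behind it; z points along the fingers, y is the line along which they close (so a half turn about z gives the same grasp; the last joint's range is limited). The gripper opens to 92 mm and grips with 3 to 60 N. Pads are 20 mm wide; open, the fingers measure 128 mm over their backs; the gripper's body (75 mm by 189 mm) begins 69 mm behind the grasp point.
Start: joints at [1.074, 0.468, -0.012, 1.603, 0.006, 1.071, -0.056], TCP at [284.911, -584.238, 214.592] pointing down, gripper open.
Joint ranges: [-2.53, 2.53], [-0.31, 2.02], [-1.57, 1.55], [0.28, 2.44], [-1.29, 4.43], [0.15, 1.84], [-2.92, 2.92]. Speed limits (rad/s): [2.57, 2.57, 3.14, 3.14, 3.14, 3.14, 3.14].

INTERFACE

Orientations are given as a rotation vector (axis times angle).
In Python, from cell import robot, grip, kin, viewer gives the robot as it stands. Calls block until the motion is done:
- robot.movep(position, orientation): joint-space move of the TCP to a pose.
- robot.servo_line(position, feed=150, rotation=None): straight line of the TCP; rotation=None keeps the orientation; feed is the mean speed in mm/s.
- robot.goto_joints(angles): joint-space move.
- grip(opening, newtons=None): opening from 0.0 (shut) to 1.0 (fully open); newtons is the grip in N (None keeps the last); returns when the fingers have stopped.
- robot.hold(seconds).
- kin.ik(position, orientation): joint angles nearest the present ones, or None.
- robot.observe(): the state.
- viewer.read_camera(name): name is "scene" or "top" or "wrist"; returns the picture (384x512x3 uint8, red, green, blue); there is no depth.
- viewer.camera_info(name): a dict with "camera_matrix" (3x3 intrinsics, pixels), "k1" (the pictures are not rectified: a ray, as slopes to the right and down, at radius r is drawn at 1 + k1 r^2 times it, then the intrinsics apply), "R" (3x3) and "t" (3): a world point X has camera coordinates R X + t. Camera axes: x right, y down, z forward; pixel columns grow to the right and rows downward; lengths in mm; the calibration is good to about 2 mm. A picture is of the moment at which its call begins: read the wrist's pose just before it. camera_info takes no time and is no camera call; for the wrist camera it gives the pose at the moment of the call.
A pose or a line that the arm cannot do raises robot.IKError and nothing moves.
- robot.job_done(): hands the job in; it is judged then, once.
Trained networks look in the newest picture that a camera, given by its name, has taken for a name from the list of things; names that differ only in an ending like _2 or _b are one class to them, and where a whole thing is asked for, a point or a joint stands for the part that bears it (a point fixed in the world has none). Each returns a list of dicts, best first, with "confidence" (0 to 1); they miss things now and then, are a little off and sometimes report something else, mostly with a low value. They report only what shows in the picture. A call takes as long as a camera call. They do not tell look-alikes from the thing itself.
- viewer.silhouettes(name, camera): "mask" (384x512 bool, what is visible of it).
- viewer.pinpoint(name, camera): "at" ([x, y, z] in mm, in the coordinates of the camera as it stood for that picture, good to about 4 mm: a listed point, or the origin of a listed thing).
The state is a dict: "t": time; "joints": joint angles; "joint_velocities": joint speeds; "joint_torque": joint torques, N m; "tcp_pos": TCP position; "tcp_rot": TCP orientation; "contact_force": force on the tool from outside, world axes, zero at the start; "wrist_torque": the same for the moment, N m; "grip_width": opening from 0.0 (shut) to 1.0 (fully open); "grip_force": force on a finger pad.
Only numpy, scipy, OpenCV 4.12 (cv2) and the standard library are available. Lean on these libraries where they do the work, as an engineer would, in place of code of your own. Each camera call takes 0.05 s, during which the arm holds its last target. There are 200 camera calls.

TASK

Put the jumbo dominoes away: slide the shelf's divider all the way to its right-hand stop (as seen from the robot) to make room for the basket, tip the tray over the basket so that its dominoes slide in, and add the dominoes lying on the table. With all of them in the basket, push it back-end first under the shelf board into the left bay until it meets the rear rail, and slide the empty tray open-end first into the right bay, up to the rail as well. Leave the mug and the candlestick where they are.

Things in the scene. Friction and masses are not known exactly. Their poses are not given: they have to be found in the camera images.
- shelf: low white riser shelf, fixed: 304 mm wide (y), 130 deep (x), 120 high, open at its front (-x, to the robot) and rear, no floor: things slide on the table. Origin: on the table under its middle; x to the rear, y to its left, z up. Board 15 mm thick, underside 105 mm up. Inner side walls at y = +-137 mm. A sliding divider parts it into a left (+y) bay for the basket and a right bay for the tray.
- rail (a point): middle of the front face of the shelf's rear stop rail, on the table (shelf x = +53 mm). The white rail is 30 mm high, 12 mm thick and runs along y across both bays.
- left_bay (a point): on the table, middle of the left bay's rail face when the divider is at its right stop (shelf x = +53, y = +64 mm); the bay is then 146 mm wide
- right_bay (a point): on the table, middle of the right bay's rail face when the divider is at its right stop (shelf x = +53, y = -79 mm); the bay is then 116 mm wide
- divider (a joint): position of the shelf's sliding divider, in m: 0 at its left stop, growing as it slides to the shelf's right (-y), 0.090 at the right stop. White upright panel 12 mm thick (y), 110 mm long (x), its centre at shelf y = 75 mm minus the joint value. Until it is near the right stop the basket does not fit beside it. Slides stiffly (about 3 N) and stays where left.
- divider_grip (a point): top middle of the divider's oak grip, which stands above the board: 34 mm long (x), 14 mm thick (y, the sliding direction), from the board's top to 42 mm above it (z = 0.162). Moves with the divider.
- basket: white box-shaped basket with dark wires round it, loose: 160 mm long (x), 120 mm wide (y), 75 mm high, open on top, walls and floor 5 mm, 0.35 kg. Origin: centre of its underside, z up. At the -x end it carries a flat upright oak tongue 12 mm thick (across y), 56 mm long (along x) and 36 mm tall, x -80 to -136 mm, z 49 to 85 mm. The +x end is its back, which goes into the shelf first.
- basket_handle (a point): top of the basket's tongue handle, at its middle (basket x = -112, y = 0, z = 85 mm)
- basket_back (a point): bottom middle of the basket's back end (basket x = +80 mm)
- tray: oak scoop tray, loose: 152 mm long (x), 90 mm wide (y), floor 6 mm thick, walls 6 mm thick and 32 mm high on three sides, open at the +x end, 0.25 kg. Origin: centre of its underside, z up. At the -x end it carries a flat upright oak tongue 12 mm thick (across y), 56 mm long (along x) and 36 mm tall, x -76 to -132 mm, z 10 to 46 mm. The open end goes into the shelf first.
- tray_handle (a point): top of the tray's tongue handle, at its middle (tray x = -108, y = 0, z = 46 mm)
- tray_lip (a point): underside middle of the tray's open end (tray x = +76 mm); dominoes slide out over it at a slope of about 25 to 40 degrees
- domino1: dark wooden jumbo domino with white pips, 66 x 32 x 18 mm (x, y, z), 35 g, origin at its centre; starts lying in the tray. May be absent.
- domino2: dark wooden jumbo domino with white pips, 66 x 32 x 18 mm (x, y, z), 35 g, origin at its centre; starts lying in the tray. May be absent.
- domino3: dark wooden jumbo domino with white pips, 66 x 32 x 18 mm (x, y, z), 35 g, origin at its centre; starts lying in the tray. May be absent.
- domino4: dark wooden jumbo domino with white pips, 66 x 32 x 18 mm (x, y, z), 35 g, origin at its centre; starts lying in the tray. May be absent.
- domino5: dark wooden jumbo domino with white pips, 66 x 32 x 18 mm (x, y, z), 35 g, origin at its centre; starts lying flat on the table. May be absent.
- domino6: dark wooden jumbo domino with white pips, 66 x 32 x 18 mm (x, y, z), 35 g, origin at its centre; starts lying flat on the table. May be absent.
- domino7: dark wooden jumbo domino with white pips, 66 x 32 x 18 mm (x, y, z), 35 g, origin at its centre; starts lying flat on the table. May be absent.
- mug: dark mug 84 mm wide without its handle, 110 mm high, bystander; origin: centre of its underside
- candlestick: white ceramic candlestick 100 mm wide, 150 mm high, bystander; origin: centre of its underside
Things that resemble listed ones, but are neither listed nor needed, are in the scene too. What is shaped like the domino7 but blue or orange is not meant. Of the things that look like the tray, take the one that is nearest to the robot's base at the start.

How it is judged:
By the outcome, as a careful person would: the job done as asked, in the order asked, and still so for the second after the job is handed in, with the robot touching nothing.
Of domino1, domino2, domino3, domino4 only 2 to 4 are there at a start; the rules pass over those that are not, and their reading is None.
Of domino5, domino6, domino7 only 1 to 3 are there at a start; the rules pass over those that are not, and their reading is None.
At some moment in a run one of domino5, domino6, domino7, basket may be knocked a few centimetres aside while the robot is not near it.
It also fails if it takes over 210 s, if anything falls off the work surface, if the arm or the gripper's body presses on something with over 40 N, if the wrist force passes 120 N, or if a joint passes its speed limit or range.

## Working session

There is one attempt and no reset: what is moved stays moved. The work goes in short steps, each a Python script; the robot and the scene stay as the last script left them, time stands still between calls to the robot, and variables do not carry over. Pictures are saved under pics/ and viewed, at most 14 in all, crops included, and the job is handed in when it is done.

```bash
ls; mkdir -p pics
cat > h.py <<'E'
import numpy as np, cv2
from cell import robot, grip, kin, viewer
from scipy.spatial.transform import Rotation as Rn
def snap(cam,fn=None):
    info=viewer.camera_info(cam); im=viewer.read_camera(cam)
    if fn: cv2.imwrite('pics/'+fn,im[:,:,::-1])
    return im,info
def proj(info,X):
    c=np.asarray(info['R'])@np.asarray(X,float)+np.asarray(info['t']); s=c[:2]/c[2]
    s=s*(1+info['k1']*(s@s)); K=np.asarray(info['camera_matrix']); return K[:2,:2]@s+K[:2,2]
def ray(info,px):
    K=np.asarray(info['camera_matrix']); d=np.linalg.solve(K,[px[0],px[1],1])[:2]; s=d.copy()
    for _ in range(20): s=d/(1+info['k1']*(s@s))
    R=np.asarray(info['R']); return -R.T@np.asarray(info['t']), R.T@np.array([s[0],s[1],1])
def atz(info,px,z):
    o,d=ray(info,px); return o+d*(z-o[2])/d[2]
def pin(name,cam,info):
    R=np.asarray(info['R']);t=np.asarray(info['t'])
    return [(round(p['confidence'],2),(R.T@(np.array(p['at'])-t)).round(0)) for p in viewer.pinpoint(name,cam)]
def down(yaw): # tool z down, tool y axis (closing) at angle yaw from world y
    return (Rn.from_euler('z',yaw)*Rn.from_rotvec([np.pi,0,0])).as_rotvec()
E
cat > a.py <<'E'
from h import *
o=robot.observe(); print(o['t'],o['tcp_rot'],o['grip_width'])
for cam in ['scene','top']:
    im,info=snap(cam,cam+'0.png')
    for n in ['shelf','divider_grip','basket','basket_handle','basket_back','tray','tray_handle','tray_lip','domino1','domino7','mug','candlestick','rail']:
        print(cam,n,[(c,list(map(int,p)),list(map(int,proj(info,p)))) for c,p in pin(n,cam,info)])
E
python3 a.py
```

```text
pics
0.0 [-3.05947066e+00 -7.06246704e-01  8.60956204e-04] 1.000928298593555
scene shelf [(0.86, [704, -50, 1], [245, 232]), (0.68, [753, -56, 2], [238, 243])]
scene divider_grip [(0.68, [673, 2, 165], [262, 208])]
scene basket [(0.96, [453, 97, -2], [306, 192])]
scene basket_handle [(0.95, [423, 206, 85], [338, 183])]
scene basket_back [(0.9, [469, 16, -6], [284, 189])]
scene tray [(0.73, [491, -289, -4], [211, 169]), (0.66, [490, -624, 1], [140, 144])]
scene tray_handle [(0.74, [443, -719, 43], [125, 123]), (0.67, [513, -396, 45], [184, 158]), (0.36, [646, -418, -2], [165, 188]), (0.2, [671, 0, 163], [262, 207])]
scene tray_lip [(0.91, [523, -554, 4], [150, 154]), (0.62, [480, -221, -3], [228, 172]), (0.16, [672, 2, 162], [262, 208])]
scene domino1 [(0.72, [467, -254, 15], [221, 164]), (0.7, [453, 413, 11], [385, 217]), (0.62, [522, -315, 11], [202, 171]), (0.58, [394, 305, 8], [362, 196]), (0.56, [640, 275, 8], [336, 247]), (0.52, [550, 492, 8], [399, 247]), (0.43, [524, 293, 6], [349, 223])]
scene domino7 [(0.72, [467, -254, 15], [221, 164]), (0.7, [453, 413, 11], [385, 217]), (0
[... 846 characters left out ...]
.69, [518, -542, 0], [405, 202])]
top domino1 [(0.73, [548, 492, 10], [93, 194]), (0.7, [390, 304, 5], [148, 242]), (0.7, [488, -289, 0], [330, 211]), (0.67, [458, -253, 13], [320, 220]), (0.6, [514, -314, 12], [338, 203]), (0.57, [456, 419, 10], [114, 222]), (0.56, [523, 297, 9], [151, 201])]
top domino7 [(0.73, [548, 492, 10], [93, 194]), (0.7, [390, 304, 5], [148, 242]), (0.7, [488, -289, 0], [330, 211]), (0.67, [458, -253, 13], [320, 220]), (0.6, [514, -314, 12], [338, 203]), (0.57, [456, 419, 10], [114, 222]), (0.56, [523, 297, 9], [151, 201])]
top mug [(0.67, [647, -418, -2], [367, 164]), (0.64, [451, 101, 0], [211, 223])]
top candlestick [(0.92, [697, 419, 0], [118, 150])]
top rail []
```

View pics/scene0.png

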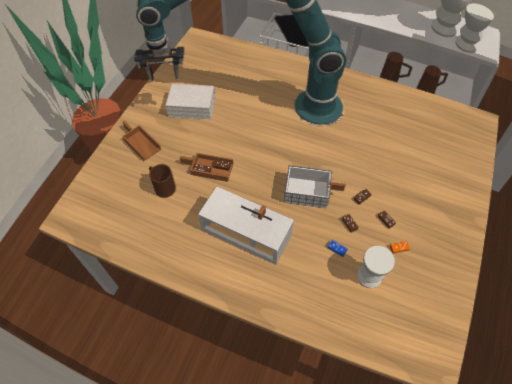

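View pics/top0.png

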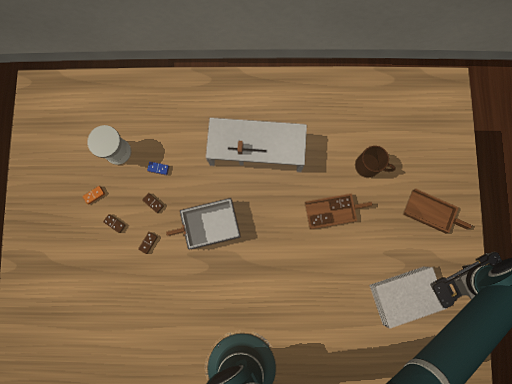

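Scene: the nearest tray (holding dominoes) is at about (329,210) in the top view, and an empty look-alike tray is at (430,210). The basket is at (211,224). Dark dominoes are at (114,222), (148,242) and (153,203), while the blue (158,168) and orange (94,195) ones are not meant. The shelf is at (256,145) with its divider grip at (241,147). I choose the tray at (329,210) and the three dark dominoes.

```bash
cat > b.py <<'E'
from h import *
im=cv2.imread('pics/top0.png'); info=viewer.camera_info('top')
print('cam',-np.asarray(info['R']).T@info['t'])
viewer.read_camera('top')
def rect(name,z,k=0):
    for s in viewer.silhouettes(name,'top'):
        c,_=cv2.findContours(s['mask'].astype(np.uint8),cv2.RETR_EXTERNAL,cv2.CHAIN_APPROX_NONE)
        c=max(c,key=len)[:,0].astype(float)
        w=np.array([atz(info,p,z)[:2] for p in c],np.float32); r=cv2.minAreaRect(w)
        print(name,round(s['confidence'],2),np.round(r[0]),np.round(r[1]),round(r[2],1))
rect('shelf',120); rect('domino7',18); rect('basket',75); rect('tray',32); rect('mug',110)
# move above divider grip and look from two places
for i,p in enumerate([(600,30,400),(640,-60,400)]):
    robot.movep(p,down(0)); im,info=snap('wrist','w%d.png'%i)
    print('wcam',(-np.asarray(info['R']).T@info['t']).round())
    for n in ['divider_grip','shelf','rail']: print(n,pin(n,'wrist',info))
print(robot.observe()['t'])
E
python3 b.py
python3 - <<'E'
from h import *
im=np.hstack([cv2.imread('pics/w%d.png'%i) for i in (0,1)]); cv2.imwrite('pics/w01.png',cv2.resize(im,(800,300)))
t=cv2.imread('pics/top0.png')[180:250,80:480]; cv2.imwrite('pics/crop.png',cv2.resize(t,(800,140)))
E
```

```text
cam [ 350.85361192  -61.05342592 1440.01409753]
shelf 0.83 [686. -50.] [302. 157.] 86.0
domino7 0.78 [453. 416.] [71. 36.] 57.5
domino7 0.74 [547. 490.] [35. 66.] 32.9
domino7 0.61 [ 463. -252.] [33. 63.] 10.8
domino7 0.6 [633. 278.] [72. 34.] 77.5
domino7 0.57 [ 513. -314.] [32. 66.] 13.6
domino7 0.54 [518. 293.] [76. 37.] 48.4
basket 0.89 [440. 122.] [128. 221.] 13.2
basket 0.49 [ 488. -303.] [ 86. 196.] 11.9
tray 0.9 [ 491. -311.] [ 94. 211.] 11.0
mug 0.72 [ 634. -408.] [ 94. 122.] 14.9
wcam [675.  28. 570.]
divider_grip [(0.84, array([678.,   0., 161.]))]
shelf [(0.76, array([700., -48.,   1.]))]
rail []
wcam [715. -62. 569.]
divider_grip [(0.83, array([676.,  -1., 161.]))]
shelf [(0.95, array([704., -48.,   2.]))]
rail []
5.1083
```

View pics/w01.png

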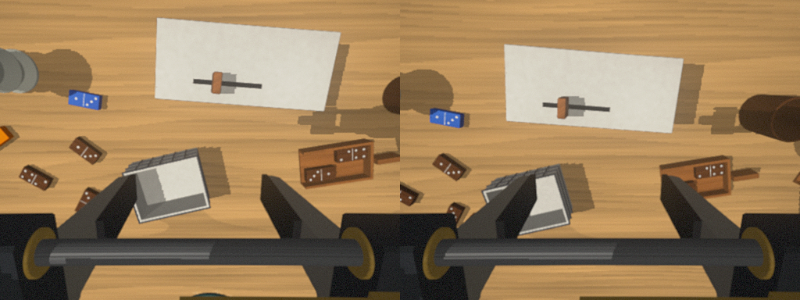

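View pics/crop.png

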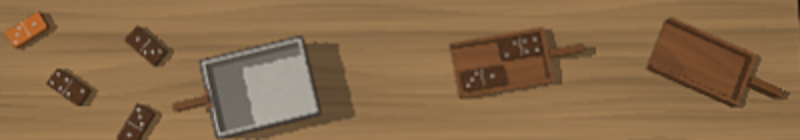

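```bash
cat > c.py <<'E'
from h import *
im,info=snap('wrist')
s=viewer.silhouettes('shelf','wrist')[0]
c,_=cv2.findContours(s['mask'].astype(np.uint8),cv2.RETR_EXTERNAL,cv2.CHAIN_APPROX_NONE); c=max(c,key=len)
a=cv2.approxPolyDP(c,6,True)[:,0]
for p in a: print(p,atz(info,p,120)[:2].round(1))
q0=robot.observe()['joints']
print('mugs',pin('mug','wrist',info),'tray_handle',pin('tray_handle','wrist',info))
for d in (35,45,55):
  # tray tipping pose: lip dir yaw 103deg
  for y in (90,103,115):
    Rt=Rn.from_euler('z',y,degrees=True)*Rn.from_euler('y',d,degrees=True)
    Rtool=Rt*Rn.from_rotvec([np.pi,0,0])
    for f in (0,180):
        r=(Rtool*Rn.from_euler('z',f,degrees=True)).as_rotvec()
        print(d,y,f,kin.ik([480,-90,200],r) is not None,kin.ik([420,-90,200],r) is not None)
E
python3 c.py
```

```text
[137  57] [774.7  94.8]
[139 153] [649.  104.4]
[350 169] [ 626.8 -196.3]
[364  76] [ 752.1 -204.2]
mugs [(0.95, array([ 650., -418.,    1.]))] tray_handle [(0.68, array([ 506., -394.,   46.]))]
35 90 0 True True
35 90 180 True True
35 103 0 True True
35 103 180 True True
35 115 0 True True
35 115 180 True True
45 90 0 True True
45 90 180 True True
45 103 0 True True
45 103 180 True True
45 115 0 True True
45 115 180 True True
55 90 0 True True
55 90 180 True True
55 103 0 True True
55 103 180 True True
55 115 0 True True
55 115 180 True True
```

```bash
cat >> h.py <<'E'
SY=np.radians(-4.25); SC=np.array([702,-49.5]); SR=np.array([[np.cos(SY),-np.sin(SY)],[np.sin(SY),np.cos(SY)]])
def sh(x,y): return SC+SR@np.array([x,y])   # shelf -> world xy
def shinv(p): return SR.T@(np.asarray(p[:2])-SC)
E
cat > d.py <<'E'
from h import *
g=np.array([676.5,0.]); grip(.7,20)
robot.movep([*g,230],down(SY)); robot.servo_line([*g,131],feed=120); grip(0,30)
o=robot.observe(); print(o['grip_width'],o['grip_force'],o['contact_force'])
f0=np.array(o['contact_force']); u=SR[:,1]
for s in list(range(10,60,10))+list(range(58,80,2)):
    robot.servo_line([*(g-u*s),131],feed=60); o=robot.observe(); f=(np.array(o['contact_force'])-f0)[:2]@u
    print(s,round(f,1),shinv(o['tcp_pos']).round(1))
    if s>50 and f>16: break
grip(.7); o=robot.observe(); print(o['contact_force'],o['t'])
robot.servo_line([*o['tcp_pos'][:2],240],feed=150)
robot.movep([600,-60,380],down(0)); im,info=snap('wrist','div.png'); print([ (c,p,shinv(p)) for c,p in pin('divider_grip','wrist',info)])
E
python3 d.py
```

```text
0.15164362174225188 29.99939650297165 [ 0.12949015 -1.15652756 -0.08571872]
10 1.4 [-29.2  36.9]
20 1.1 [-29.2  26.5]
30 0.3 [-29.2  16.4]
40 0.2 [-29.2   6.2]
50 1.7 [-29.2  -3.8]
58 0.7 [-29.3 -11.6]
60 2.9 [-29.3 -12.5]
62 4.0 [-29.2 -14.3]
64 4.5 [-29.2 -15.6]
66 8.8 [-29.2 -15.5]
68 11.9 [-29.3 -15.6]
70 14.9 [-29.2 -15.6]
72 17.2 [-29.2 -15.6]
[0.48810884 0.37791687 0.70949481] 12.9083
[(0.74, array([671., -61., 160.]), array([-30.0625081 , -13.76574032]))]
```

```bash
cat >> h.py <<'E'
def tool(yaw,lean=0): # degrees; tool x along yaw, leaning towards it
    return (Rn.from_euler('z',yaw,degrees=True)*Rn.from_euler('y',lean,degrees=True)*Rn.from_rotvec([np.pi,0,0])).as_rotvec()
def tri(obs): # list of (info,px)
    A=np.zeros((3,3));b=np.zeros(3)
    for i,p in obs:
        o,d=ray(i,p); d=d/np.linalg.norm(d); M=np.eye(3)-np.outer(d,d); A+=M; b+=M@o
    return np.linalg.solve(A,b)
E
cat > e.py <<'E'
from h import *
u=np.array([np.cos(np.radians(101)),np.sin(np.radians(101))])
for i,(cx,cy,h) in enumerate([(500,-330,330),(460,-400,330)]):
    robot.movep([*(np.array([cx,cy])-75*u),h],tool(101)); im,info=snap('wrist','t%d.png'%i)
    for n in ['tray_handle','tray_lip','tray','mug','domino1']: print(n,[(c,p,proj(info,p).round()) for c,p in pin(n,'wrist',info)])
    for s in viewer.silhouettes('tray','wrist')[:1]:
        c,_=cv2.findContours(s['mask'].astype(np.uint8),cv2.RETR_EXTERNAL,cv2.CHAIN_APPROX_NONE);c=max(c,key=len)[:,0].astype(float)
        r=cv2.minAreaRect(np.array([atz(info,p,32)[:2] for p in c],np.float32)); print('rect',r)
print(robot.observe()['t'])
im=np.hstack([cv2.imread('pics/t%d.png'%i) for i in (0,1)]); cv2.imwrite('pics/t01.png',cv2.resize(im,(800,300)))
E
python3 e.py
```

```text
tray_handle [(0.84, array([ 510., -396.,   46.]), array([251., 154.])), (0.74, array([ 447., -715.,   45.]), array([178., 333.]))]
tray_lip [(0.72, array([ 521., -551.,   -2.]), array([241., 240.])), (0.68, array([ 479., -213.,   -1.]), array([254.,  18.])), (0.15, array([ 466., -259.,   17.]), array([239.,  48.]))]
tray [(0.77, array([ 483., -285.,   -1.]), array([248.,  72.])), (0.71, array([ 491., -621.,    0.]), array([216., 274.]))]
mug [(0.75, array([ 646., -421.,   -2.]), array([331., 181.]))]
domino1 [(0.81, array([ 465., -259.,   18.]), array([238.,  48.])), (0.81, array([ 514., -322.,   17.]), array([264., 102.]))]
rect ((492.32183837890625, -605.5137939453125), (151.4093780517578, 95.00323486328125), 65.86910247802734)
tray_handle [(0.87, array([ 505., -393.,   49.]), array([288., 105.])), (0.57, array([ 446., -717.,   46.]), array([209., 301.])), (0.37, array([ 482., -284.,   -0.]), array([285.,  23.]))]
tray_lip [(0.86, array([ 521., -550.,   -2.]), array([274., 204.])), (0.26, array([ 650., -420.,   -2.]), array([372., 141.]))]
tray [(0.66, array([ 508., -394.,   47.]), array([290., 106.])), (0.59, array([ 482., -284.,    1.]), array([285.,  23.])), (0.57, array([ 494., -619.,    2.]), array([250., 240.]))]
mug [(0.61, array([ 647., -418.,    1.]), array([371., 139.]))]
domino1 []
rect ((500.3978576660156, -341.3449401855469), (92.46019744873047, 158.4807891845703), 10.509713172912598)
17.625
```

View pics/t01.png

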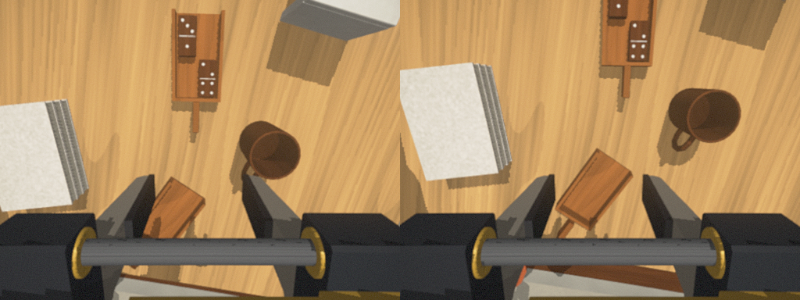

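```bash
cat > f.py <<'E'
from h import *
YT=100.7; L=15; g=np.array([505.5,-381,33.]); r=tool(YT,L); z=Rn.from_rotvec(r).apply([0,0,1])
grip(.6,20); tcp=g+19*z
robot.movep(tcp-110*z,r); robot.servo_line(tcp,feed=120); grip(0,60)
o=robot.observe(); print(o['grip_width'],o['grip_force'],o['contact_force'],o['tcp_pos'].round(1) if hasattr(o['tcp_pos'],'round') else o['tcp_pos'])
robot.servo_line(tcp+[0,0,30],feed=60); robot.servo_line(tcp+[0,0,200],feed=150)
o=robot.observe(); print(o['grip_width'],o['contact_force'],o['wrist_torque'],o['t'])
for cam in ('scene','top'):
    im,info=snap(cam,cam+'1.png')
    for n in ['tray_handle','tray_lip','basket','basket_handle','basket_back']: print(cam,n,pin(n,cam,info))
a=cv2.imread('pics/scene1.png')[60:300,60:460]; cv2.imwrite('pics/s1c.png',cv2.resize(a,(800,480)))
E
python3 f.py
```

```text
0.12035591569659734 59.984060525894165 [0.25711109 0.16834143 1.40420702] [ 506.6 -385.8   14.7]
0.1256925056668129 [ 0.75128287 -0.54828746 -3.2718773 ] [ 0.17689605 -0.05079995 -0.02877802] 22.65
scene tray_handle [(0.67, array([ 445., -718.,   41.])), (0.56, array([ 509., -397.,  246.]))]
scene tray_lip [(0.97, array([ 521., -555.,    5.])), (0.87, array([ 475., -213.,  195.]))]
scene basket [(0.77, array([418., 141.,  -4.]))]
scene basket_handle [(0.82, array([391., 253.,  85.]))]
scene basket_back [(0.95, array([436.,  61.,  -5.]))]
top tray_handle [(0.82, array([ 445., -716.,   46.]))]
top tray_lip [(0.57, array([ 473., -216.,  199.])), (0.56, array([ 519., -543.,    4.]))]
top basket [(0.9, array([418., 148.,   5.])), (0.51, array([692., 417.,   3.]))]
top basket_handle [(0.95, array([387., 246.,  85.])), (0.3, array([389., 306.,   6.]))]
top basket_back [(0.63, array([438.,  62.,  -2.]))]
```

View pics/s1c.png

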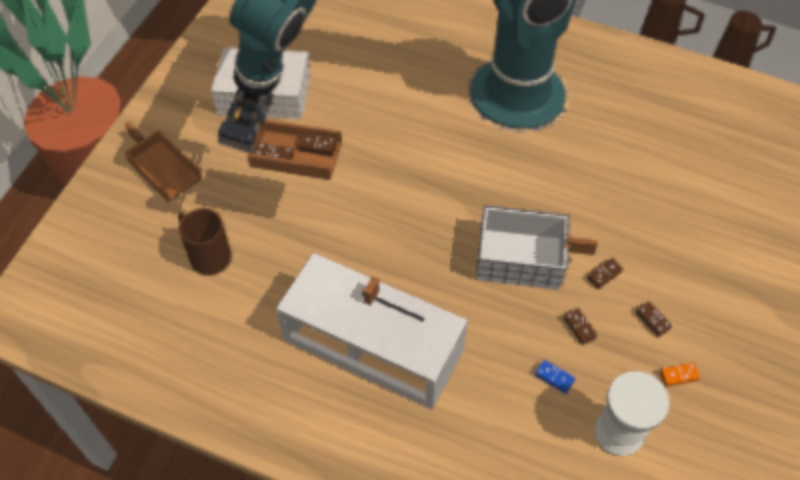

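```bash
cat > g.py <<'E'
from h import *
YB=104.3; lip=np.array([427.2,102.7,85.]); L=15
def pose(s,lip):
    Rt=Rn.from_euler('z',YB,degrees=True)*Rn.from_euler('y',s,degrees=True)
    r=tool(YB,s+L); return lip+Rt.apply([-170,0,33])+19*Rn.from_rotvec(r).apply([0,0,1]), r
p,r=pose(0,lip+[0,0,60]); print(p,kin.ik(p,r) is not None, kin.ik(*pose(38,lip)) is not None)
robot.servo_line(p,feed=180,rotation=r)
for s,dz in ((10,40),(18,15),(24,0),(28,0),(32,0),(36,0)):
    p,r=pose(s,lip+[0,0,dz]); robot.servo_line(p,feed=60,rotation=r)
robot.hold(1.0)
o=robot.observe(); print(o['contact_force'],o['t'])
im,info=snap('scene','s2.png'); print([(c,p) for c,p in pin('domino1','scene',info)],pin('basket','scene',info))
im2,_=snap('top','top2.png')
a=np.hstack([im[120:270,220:420],im2[150:300,100:300]]); cv2.imwrite('pics/s2c.png',cv2.resize(a[:,:,::-1],(800,300)))
E
python3 g.py
```

```text
[470.40446509 -66.79786914 159.6474093 ] True True
[ 0.72831862  0.18135055 -2.44244233] 28.25
[(0.75, array([640., 277.,   9.])), (0.7, array([454., 411.,  10.])), (0.64, array([393., 304.,   9.])), (0.64, array([525., 289.,   8.])), (0.56, array([406., 127.,  34.])), (0.56, array([421., 185.,  32.])), (0.45, array([547., 490.,   9.]))] [(0.57, array([419., 141.,  -2.]))]
```

View pics/s2c.png

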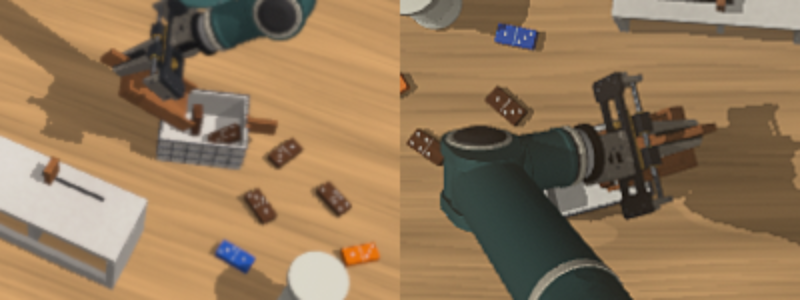

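Both dominoes have left the tray: one is flat in the basket at crop (228,132), the other stands at the lip at (197,118). I'll raise the tray, still tilted.

```bash
cat > g2.py <<'E'
from h import *
r=robot.observe()['tcp_rot']; p=np.array(robot.observe()['tcp_pos'])
robot.servo_line(p+[0,0,30],feed=40); robot.servo_line(p+[0,0,80],feed=80)
u=np.array([np.cos(np.radians(104.3)),np.sin(np.radians(104.3)),0])
robot.servo_line(p+[0,0,80]-u*200,feed=180)
im,info=snap('scene','s3.png'); print([(c,p) for c,p in pin('domino1','scene',info)],pin('basket_handle','scene',info))
im2,_=snap('top','top3.png'); print(robot.observe()['t'])
a=np.hstack([im[100:250,200:400],im2[150:300,100:300]]); cv2.imwrite('pics/s3c.png',cv2.resize(a[:,:,::-1],(800,300)))
E
python3 g2.py
```

```text
[(0.73, array([394., 306.,   4.])), (0.65, array([550., 493.,   4.])), (0.63, array([453., 415.,  10.])), (0.52, array([421., 186.,  30.])), (0.52, array([641., 277.,   8.])), (0.47, array([405., 129.,  37.])), (0.47, array([523., 291.,   9.])), (0.2, array([665., -62., 164.]))] [(0.98, array([389., 247.,  84.]))]
31.5833
```

View pics/s3c.png

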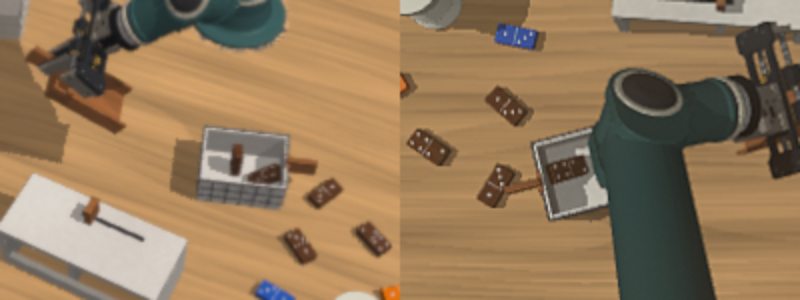

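```bash
cat > k.py <<'E'
from h import *
L=15; D=-4.25
def pose(xs,ys,z,yaw=D): # tray origin in shelf coords, level
    xy=sh(xs,ys); Rt=Rn.from_euler('z',yaw,degrees=True); r=tool(yaw,L)
    return np.array([*xy,z])+Rt.apply([-94,0,33])+19*Rn.from_rotvec(r).apply([0,0,1]), r
p=np.array(robot.observe()['tcp_pos'])
robot.servo_line([p[0]-10,p[1],240],feed=150,rotation=tool(104.3,L))
a=pose(-166,-85,160); b=pose(-166,-85,1.0)
print(kin.ik(*a),kin.ik(*b))
robot.movep(*a); robot.servo_line(b[0],feed=90); print(robot.observe()['contact_force'])
grip(.6,20); z=Rn.from_rotvec(b[1]).apply([0,0,1]); robot.servo_line(b[0]-110*z,feed=150)
robot.movep([330,20,330],down(0)); o=robot.observe(); print(o['joints'],o['t'])
im,info=snap('wrist','k1.png')
for n in ['basket_handle','basket_back','basket','tray_handle','tray_lip','domino1']: print(n,[(c,p) for c,p in pin(n,'wrist',info)])
E
python3 k.py
```

```text
[ 0.32024523  0.34152109 -0.18480743  1.93245414  0.08604667  1.13634484
 -1.55375032] [ 0.3031304   0.59497594 -0.1695011   2.00933369  0.15766173  0.81270874
 -1.6190458 ]
[-0.04716471  0.34765373 -3.1800685 ]
[ 0.23992061 -0.21557709 -0.32843704  2.11173733 -0.07348839  1.23653779
 -1.62886666] 38.6583
basket_handle [(0.82, array([391., 254.,  84.]))]
basket_back [(0.61, array([433.,  65.,  -3.])), (0.23, array([418., 182.,  37.]))]
basket [(0.64, array([418., 141.,  -2.]))]
tray_handle [(0.72, array([ 421., -113.,   46.]))]
tray_lip []
domino1 [(0.94, array([523., 291.,  12.])), (0.78, array([394., 302.,   9.])), (0.66, array([405., 123.,  39.])), (0.55, array([416., 184.,  35.]))]
```

View pics/k1.png

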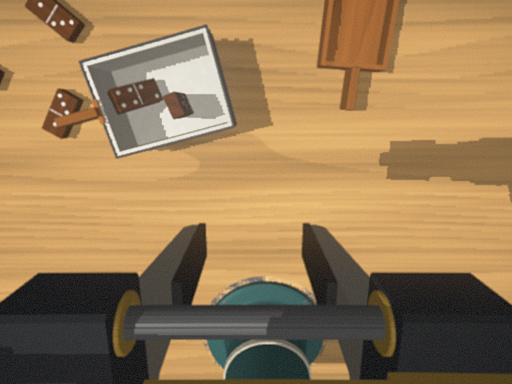

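```bash
cat > m.py <<'E'
from h import *
O0=np.array([417.3,141.5]); O1=sh(-155,64.0); Y0,Y1=-75.7,-4.25; GX=-105
def pose(O,yaw,z=70-19):
    a=np.radians(yaw); return np.array([O[0]+GX*np.cos(a),O[1]+GX*np.sin(a),z]), tool(yaw)
P=[pose(O0+(O1-O0)*s,Y0+(Y1-Y0)*s) for s in np.linspace(0,1,8)]
print([kin.ik(*p) is not None for p in P], [np.round(kin.ik(*p)[6],2) for p in (P[0],P[-1])])
grip(.5,20); p,r=P[0]; robot.movep(p+[0,0,90],r); robot.servo_line(p,feed=120); grip(0,60)
o=robot.observe(); print(o['grip_width'],o['contact_force'])
for p,r in P[1:]: robot.servo_line(p,feed=90,rotation=r)
o=robot.observe(); print(o['grip_width'],o['contact_force'],o['wrist_torque'])
grip(.5,20); robot.servo_line(p+[0,0,120],feed=150)
robot.movep([440,230,330],down(0))
im,info=snap('wrist','m1.png'); print(robot.observe()['t'])
for n in ['basket_handle','basket_back','basket','domino1']: print(n,[(c,p) for c,p in pin(n,'wrist',info)])
for s in viewer.silhouettes('domino1','wrist'):
    c,_=cv2.findContours(s['mask'].astype(np.uint8),cv2.RETR_EXTERNAL,cv2.CHAIN_APPROX_NONE);c=max(c,key=len)[:,0].astype(float)
    w=np.array([atz(info,q,18)[:2] for q in c],np.float32); print(round(s['confidence'],2),cv2.minAreaRect(w))
print('target',O1)
E
python3 m.py
```

```text
[True, True, True, True, True, True, True, True] [np.float64(-2.83), np.float64(-2.02)]
0.12881972325787142 [-0.750341   -0.34826081  2.38348276]
0.12666019982496915 [-0.08206161 -1.07458131  5.23101366] [-0.0767001   0.41243325  0.09753245]
48.9917
basket_handle [(0.74, array([448.,  40.,  84.]))]
basket_back [(0.71, array([631.,  19.,   1.]))]
basket [(0.87, array([555.,  24.,   0.]))]
domino1 [(0.89, array([590.,   8.,  18.])), (0.87, array([549., 489.,  13.])), (0.84, array([522., 288.,  11.])), (0.69, array([638., 280.,  13.])), (0.64, array([457., 417.,  11.])), (0.59, array([516.,  38.,  18.])), (0.59, array([392., 301.,  13.]))]
0.96 ((394.16168212890625, 302.51416015625), (32.40219497680664, 68.00454711914062), 59.44362258911133)
0.91 ((455.75103759765625, 412.817138671875), (69.23736572265625, 36.564849853515625), 55.29332733154297)
0.84 ((514.1077880859375, 41.65623474121094), (37.819297790527344, 67.38713073730469), 86.18692779541016)
0.81 ((591.3349609375, 10.635353088378906), (38.203041076660156, 68.14875793457031), 83.52581024169922)
0.72 ((635.7322387695312, 278.0674743652344), (66.39803314208984, 33.48176193237305), 78.92623901367188)
0.61 ((548.0396118164062, 486.3048095703125), (37.12882995605469, 72.42958068847656), 33.66289520263672)
0.6 ((521.867919921875, 290.8622741699219), (65.4898681640625, 32.23967361450195), 50.15155029296875)
0.21 ((645.416259765625, 100.64285278320312), (19.935619354248047, 5.865126609802246), 89.54144287109375)
target [552.16916468  25.81082783]
```

View pics/m1.png

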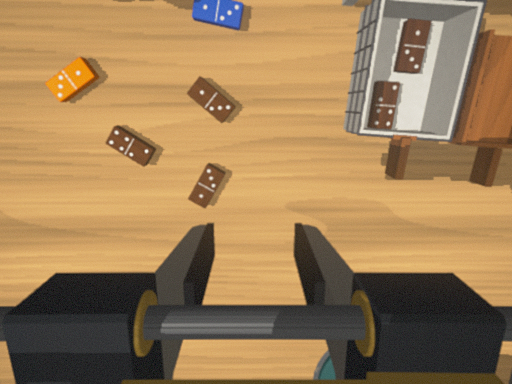

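```bash
cat > n.py <<'E'
from h import *
def best(p,yaw):
    c=[]
    for y in (yaw,yaw+180):
        q=kin.ik(p,tool(y))
        if q is not None: c.append((abs(q[6]),y))
    return tool(min(c)[1])
OB=np.array([552.5,25.5]); BY=-4.25
for (x,y,a),bx,z in [((393,302,149.4),-24,30),((522,290,50),24,49),((456,414.5,55.3),0,67)]:
    p=np.array([x,y,4.]); r=best(p,a); grip(.6,15)
    robot.movep(p+[0,0,120],r); robot.servo_line(p,feed=140); grip(0,20)
    o=robot.observe(); print('w',round(o['grip_width']*92,1),o['grip_force'],np.round(o['contact_force'],1))
    robot.servo_line(p+[0,0,180],feed=200)
    d=np.array([*(OB+SR@np.array([bx,0])),z]); r=best(d,BY+90)
    robot.movep(d+[0,0,180-z],r); robot.servo_line(d,feed=150)
    w=robot.observe()['grip_width']; print('held',round(w*92,1)); grip(w+.2); robot.servo_line(d+[0,0,150],feed=200)
robot.movep([440,230,330],down(0))
im,info=snap('wrist','n1.png'); print(robot.observe()['t'])
for n in ['basket_handle','basket_back','basket','domino1']: print(n,[(c,p) for c,p in pin(n,'wrist',info)])
E
python3 n.py
```

```text
w 31.8 20.001129806041718 [-1.   0.5  5.3]
held 31.6
w 32.0 20.00059336423874 [-0.9  0.4  3.3]
held 31.9
w 31.8 20.000677406787872 [-1.   0.1  3.9]
held 32.0
75.15
basket_handle [(0.87, array([448.,  40.,  82.]))]
basket_back [(0.74, array([629.,  22.,  -2.]))]
basket [(0.74, array([554.,  24.,  -3.])), (0.63, array([ 606., -126.,   -4.]))]
domino1 [(0.9, array([514.,  39.,  18.])), (0.7, array([550., 489.,  13.])), (0.67, array([594.,   9.,  15.])), (0.67, array([581.,  30.,  35.])), (0.58, array([635., 279.,  12.])), (0.55, array([554.,  17.,  49.]))]
```

View pics/n1.png

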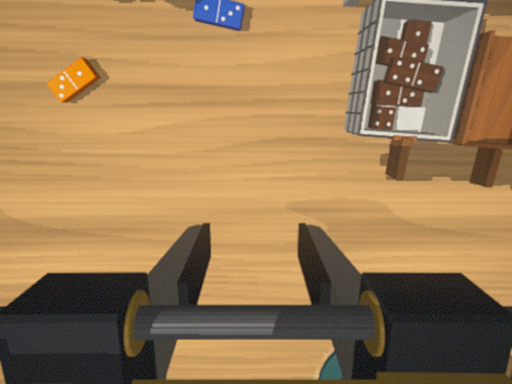

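All five dark dominoes lie flat or stacked in the basket around pixel (410,75). Only the blue and orange ones remain on the table.

```bash
cat > p.py <<'E'
from h import *
hs=[]
for q in ([380,40,300],[390,0,320]):
    robot.movep(q,down(0)); im,info=snap('wrist','p.png')
    for n in ['basket_handle','basket_back','tray_handle','tray_lip']:
        print(n,[(c,p,shinv(p).round(1)) for c,p in pin(n,'wrist',info)])
O=shinv([552.2,25.8]); print(O)
gp=sh(O[0]-105,O[1]); p=np.array([*gp,51.]); r=tool(-4.25)
grip(.4,20); robot.movep(p+[0,0,100],r); robot.servo_line(p,feed=120); grip(0,60)
o=robot.observe(); print(o['grip_width'],o['contact_force']); f0=np.array(o['contact_force']); u=SR[:,0]
for s in list(range(20,121,20))+list(range(123,146,2)):
    robot.servo_line([*(gp+u*s),51],feed=60); o=robot.observe(); f=-(np.array(o['contact_force'])-f0)[:2]@u
    print(s,round(f,1),shinv(o['tcp_pos']).round(1))
    if f>(15 if s<120 else 10): break
print(o['t'],o['contact_force'])
E
python3 p.py
```

```text
basket_handle [(0.67, array([444.,  40.,  84.]), array([-263.9,   70.1]))]
basket_back [(0.58, array([530.,  30.,  32.]), array([-177.4,   66.5]))]
tray_handle [(0.83, array([ 420., -112.,   46.]), array([-276.6,  -83.2]))]
tray_lip [(0.24, array([ 421., -113.,   45.]), array([-275.5,  -84.1]))]
basket_handle [(0.89, array([446.,  39.,  81.]), array([-261.9,   69.3])), (0.33, array([532.,  31.,  32.]), array([-175.5,   67.7]))]
basket_back []
tray_handle [(0.66, array([ 525., -118.,   -0.]), array([-171.4,  -81.4])), (0.61, array([ 420., -114.,   45.]), array([-276.4,  -85.2]))]
tray_lip []
[-154.96844704   63.99148711]
0.12866463480328305 [-0.64914163 -0.17344163  4.55092364]
20 -1.6 [-240.1   63.9]
40 -1.7 [-219.8   64. ]
60 -1.1 [-199.9   64.1]
80 -0.8 [-179.9   64. ]
100 -1.9 [-159.9   64. ]
120 -1.3 [-139.9   64. ]
123 0.9 [-137.4   63.9]
125 0.5 [-135.2   63.9]
127 6.7 [-134.9   64. ]
129 13.0 [-134.8   64. ]
83.5083 [-13.57483463   1.22224111  11.82172501]
```

```bash
cat > q.py <<'E'
from h import *
p=np.array(robot.observe()['tcp_pos']); grip(.4,20); robot.servo_line(p+[0,0,60],feed=100); u=SR[:,0]
r=tool(-4.25); g=np.array([-262.,-84.5]); P=np.array([*sh(*g),15.])
robot.movep(P+[0,0,190],r); grip(.6); robot.servo_line(P,feed=150); grip(0,60)
o=robot.observe(); print(o['grip_width'],o['contact_force'],shinv(o['tcp_pos'])); f0=np.array(o['contact_force'])
for x in list(range(-242,-130,20))+list(range(-126,-100,2)):
    robot.servo_line([*sh(x,-79.5),15.5],feed=60); o=robot.observe(); f=-(np.array(o['contact_force'])-f0)[:2]@u
    print(x,round(f,1),shinv(o['tcp_pos']).round(1))
    if f>10: break
grip(.6,20); p=np.array(o['tcp_pos']); robot.servo_line(p+[0,0,50],feed=100)
robot.servo_line([*(p[:2]-60*u),250],feed=150)
robot.movep([400,-60,330],down(0)); im,info=snap('wrist','q1.png')
for n in ['basket_handle','tray_handle','divider_grip']: print(n,[(c,p,shinv(p).round(1)) for c,p in pin(n,'wrist',info)])
im2,info=snap('scene','q2.png'); 
for n in ['basket_handle','tray_handle','divider_grip','basket_back','tray_lip','mug','candlestick']: print(n,[(c,p,shinv(p).round(1)) for c,p in pin(n,'scene',info)])
a=np.hstack([im,cv2.resize(im2[140:290,150:350],(512,384))]); cv2.imwrite('pics/q12.png',cv2.resize(a[:,:,::-1],(800,300))); print(robot.observe()['t'])
E
python3 q.py
```

```text
0.12642610356028922 [-0.59805615 -0.79668953  0.73364019] [-261.93522673  -84.58066692]
-242 0.2 [-242.1  -79.3]
-222 0.1 [-222.   -79.6]
-202 -0.8 [-202.   -79.5]
-182 0.0 [-181.9  -79.5]
-162 -0.7 [-162.   -79.5]
-142 -1.4 [-141.9  -79.5]
-126 -1.4 [-125.8  -79.5]
-124 -1.3 [-124.2  -79.5]
-122 -1.4 [-121.9  -79.5]
-120 1.4 [-120.5  -79.5]
-118 7.3 [-120.5  -79.2]
-116 13.8 [-120.4  -79.2]
basket_handle [(0.71, array([573.,  30.,  81.]), array([-134.5,   69.7]))]
tray_handle [(0.89, array([ 561., -116.,   47.]), array([-135.7,  -76.8]))]
divider_grip []
basket_handle [(0.63, array([567.,  25.,  85.]), array([-140.1,   64.3]))]
tray_handle [(0.81, array([ 442., -715.,   40.]), array([-210. , -682.9])), (0.59, array([ 569., -117.,   47.]), array([-127.6,  -77.2])), (0.46, array([699., -46.,   5.]), array([-3.3,  3.3]))]
divider_grip [(0.69, array([667., -60., 163.]), array([-34.1, -13.1])), (0.37, array([758.,   6.,  -5.]), array([51.7, 59.5]))]
basket_back [(0.94, array([757.,  12.,  -3.]), array([50.3, 65.4])), (0.34, array([703., -50.,   5.]), array([ 1. , -0.4]))]
tray_lip [(0.71, array([ 521., -552.,    4.]), array([-143.3, -514.5])), (0.67, array([ 751., -137.,   -3.]), array([ 55.3, -83.6]))]
mug [(0.56, array([ 645., -419.,    1.]), array([ -29.5, -372.7]))]
candlestick [(0.71, array([693., 415.,  -5.]), array([-43.4, 462.6]))]
96.9833
```

View pics/q12.png

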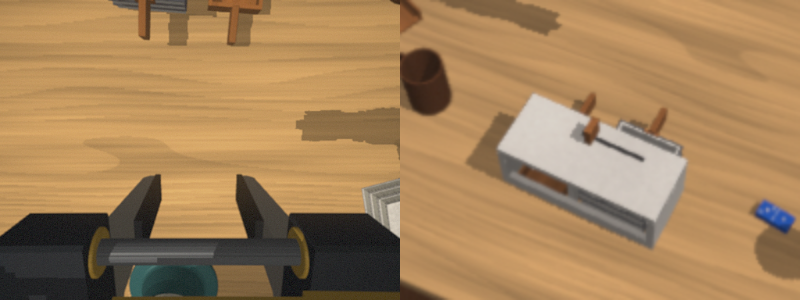

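Both are in their bays against the rail: basket back at shelf x≈50, tray lip at ≈55. The divider is still at its right stop and the robot is clear of everything.

```bash
python3 -c "
from h import *
print(robot.job_done())"
```

```text
the job is handed in; nothing more can be done
None
```

I handed the job in at about 97 s. The divider is at its right stop, all five dark dominoes are in the basket (two from the tray, three from the table), and the basket (left bay) and empty tray (right bay) are both pushed up to the rail. The mug and candlestick were not touched.

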